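# Lock the wax pot's collar

## Robot

A 7-joint arm with a two-finger parallel gripper is mounted at the origin on the work surface. World frame = base frame: x ahead of the robot, y to its left, z up, the work surface at z = 0. Lengths are in m, angles in rad, forces in N, time in s.
With the tool pointing down it reaches from about 0.4 to 0.85 m from the base axis. Payload 10.4 kg.
Tool frame: the origin (TCP) lies between the finger pads; the fingertips stand 22 mm ahead of it and the grasp point (between the pads) lies 3 mm ahead of it (r.nose_length is the distance from the TCP to the fingertips, in m); z points along the fingers, y is the line along which they close (so a half turn about z gives the same grasp; the last joint's range is limited). The gripper opens to 87 mm and grips with 3 to 60 N. Pads are 19 mm wide; open, the fingers measure 117 mm over their backs; the gripper's body (75 mm by 190 mm) begins 51 mm behind the grasp point.
Start: joints at [1.147, 0.332, -0.065, 1.46, 0.022, 1.35, -0.088], TCP at [0.244, -0.575, 0.245] pointing down, gripper open.
Joint ranges: [-2.6, 2.6], [-0.5, 2.12], [-1.47, 1.34], [0.16, 2.42], [-1.27, 4.41], [0.06, 2.06], [-2.6, 2.6]. Speed limits (rad/s): [2.22, 2.22, 2.79, 2.79, 3.14, 3.14, 3.14].

## Interface

Orientations are given as a unit quaternion [x, y, z, w].
In Python, from bench import readout, cams, r gives the robot as it stands. The module is installed in compiled form; this text tells all that it offers.
- The arm moves only by the tool step_arm, never from a script. Its argument "deltas" is a list that holds one entry, the list of rows, each a list of 7 numbers: the turn, a rotation vector about the tool's x, y, z in rad, then the shift along the tool's x, y, z in m, then the opening in per cent of the stroke, from 0 (shut) to 100 (fully open). A call has 1 to 20 rows; each row is the pose to reach, as a shift and turn from the pose commanded when the call began, along the tool's axes at that moment; what a row does not reach only later rows make up. A row lasts 1/8 s, in which the tool goes at most 62.5 mm and 10.7 degrees, less where a joint would pass 70% of its speed; a pose out of reach is approached as far as the arm can. A call with a gripper value outside its range is refused whole. The fingers move at their own pace and stop on an object; "squeeze" is the grip in N (left out, the last holds). Time passes only in rows, so rows that repeat a pose let the fingers close. It gives the time, the measured TCP pose, the force, the opening and the grip force at its end, in the units of the state.
- readout.read_state(): the state, without advancing time (a new reading comes with each control period).
- cams.camera(name): name is "side" or "top"; returns a dict with "img" (400x640x3 uint8, red, green, blue), "fx", "fy", "cx", "cy" (pixels), "k1" (the pictures are not rectified: a ray, as slopes to the right and down, at radius r is drawn at 1 + k1 r^2 times it, then the intrinsics apply), "origin" and "rotation" of the camera in the world. Camera axes: x right, y up, looking along -z (the intrinsics and any distortion apply to the point x, -y, -z); pixel columns grow to the right and rows downward; lengths in m; the calibration is good to about 2 mm. A picture is of the moment at which its call begins. There is no depth.
- r.close_job(): hands the job in; it is judged then, once.
The state is a dict: "time": time; "joint_positions": joint angles; "joint_vel": joint speeds; "joint_torque": joint torques, N m; "ee_pos": TCP position; "eef_rot": TCP orientation; "ft_force": force on the tool from outside, world axes, zero at the start; "torque": the same for the moment, N m; "width": finger opening in m; "grip_force": force on a finger pad.
Only numpy, scipy, OpenCV 4.12 (cv2) and the standard library are available. Lean on these libraries where they do the work, as an engineer would, in place of code of your own. Each camera call takes 0.05 s, during which the arm holds its last target. There are 200 camera calls.

## Task

The lid of the wax pot is on but its lock collar is still open, and a rubber mould left standing on the pot's round base blocks the collar's lever. First take that mould off and put it in the empty steel tray, then turn the collar clockwise (seen from above) by its lever until the lever points at the raised black locked mark on the base, not short of it and not past it. Leave the tin and the other mould, which lies on the bench, where they are.

Things in the scene. Friction and masses are not known exactly. Their poses are not given: they have to be found in the camera images.
- pot: Wax pot sunk in a round grey cast base, 330 mm in diameter and 30 mm high, fixed to the bench. Origin: centre of its underside, on the vertical collar axis; z up. The lever swings over the -x half of the base; a brass hose nipple 54 mm high stands at its +x edge.
- pot_axis (a point): Centre of the top of the fixed aluminium lid (140 mm in diameter), on the collar axis, 62 mm above the bench; a brass valve 32 mm in diameter reaches 76 mm. A black rib on the lid points towards the locked mark. Round the lid lies the collar: a steel ring 166 mm in outer diameter (178 mm over its lugs), 41 to 65 mm above the bench.
- collar (a joint): Angle (rad) of the lock collar about the pot's vertical axis, growing clockwise seen from above. 1.75 = lever at the locked mark; starts between 0 and 0.35. Travel -0.15 to 2.1, no stop or click at the mark; it stays where left; 2 to 3 N at the grip move it. In the pot's frame the lever points in the direction 4.017 - joint (counter-clockwise from +x).
- collar_grip (a point): Point on the axis of the lever's upright round black grip, 90 mm above the bench, 120 mm from the collar axis. The grip is 24 mm in diameter, from 57 to 111 mm above the bench, on the flat steel lever (22 mm wide, 44 to 57 mm above the bench, reaching 139 mm from the axis). x axis: outwards along the lever.
- lock_mark (a point): Locked mark: raised black bar 16 x 12 x 6 mm on top of the base near its edge, 151 mm from the collar axis, lying radially; the point is the centre of its top, 36 mm above the bench. The lever's tip stops just inside and above it.
- mould: Yellow rubber mould block, 48 mm (x) x 30 mm (y) x 66 mm (z) high, 0.12 kg, standing on end on the pot's base in the lever's way. Origin: centre of its underside (30 mm above the bench at the start).
- mould_mid (a point): Middle of that mould block, 33 mm above the centre of its underside.
- tray: Empty open steel tray, 170 mm (x) x 130 mm (y) x 28 mm high outside, walls and floor 6 mm thick; does not move. On the left or on the right of the pot. Origin: centre of its underside.
- scale: Bystander: grey bench scale with a round steel pan, 170 x 130 x 36 mm, does not move, on the other side of the pot from the tray. Origin: centre of its underside.
- tin: Bystander: loose aluminium tin with a white lid, 70 mm in diameter and 55 mm high. Origin: centre of its underside.
- spare: Bystander: another yellow mould block lying flat on the bench, 66 x 48 x 30 mm high. Origin: centre of its underside.
There are look-alikes about, which are no part of the job. What is shaped like the mould but blue or red is not meant.

How it is judged:
By the outcome, as a careful person would: the job done as asked, in the order asked, and still so for the second after the job is handed in, with the robot touching nothing.
It also fails if it takes over 58 s, if anything falls off the work surface, if the arm or the gripper's body presses on something with over 40 N, if the wrist force passes 120 N, or if a joint passes its speed limit or range.

## Working session

There is one attempt and no reset: what is moved stays moved. The work goes in short steps, Python scripts to look and compute and a tool call to move; the robot and the scene stay as the last step left them, time stands still between calls to the robot, and variables do not carry over. Pictures are saved under pics/ and viewed, at most 10 in all, crops included, and the job is handed in when it is done.

Besides the shell and the picture viewer there is one more tool, called after "Call:" as name([rows], argument=value, ...), one row to a line, values as JSON. step_arm: Moves the arm, as the interface text tells. Its arguments: {"type":"object","properties":{"deltas":{"type":"array"},"squeeze":{"type":"number"}},"required":["deltas"]}

```bash
mkdir -p pics
cat > h.py <<'E'
import numpy as np, cv2
from bench import readout, cams, r
def snap(name,f=None):
    c=cams.camera(name)
    if f: cv2.imwrite('pics/'+f,c['img'][:,:,::-1])
    return c
def K(c): return np.array([[c['fx'],0,c['cx']],[0,c['fy'],c['cy']],[0,0,1.]]),np.array([c['k1'],0,0,0,0.])
def px2w(c,uv,z):
    k,d=K(c); p=cv2.undistortPoints(np.array(uv,float).reshape(-1,1,2),k,d)[:,0]
    R=np.array(c['rotation']).reshape(3,3); o=np.array(c['origin'])
    v=np.c_[p[:,0],-p[:,1],-np.ones(len(p))]@R.T
    return o+v*((z-o[2])/v[:,2])[:,None]
def w2px(c,P):
    k,d=K(c); R=np.array(c['rotation']).reshape(3,3)
    q=(np.atleast_2d(P)-np.array(c['origin']))@R*[1,-1,-1]
    return cv2.projectPoints(q.reshape(-1,1,3),np.zeros(3),np.zeros(3),k,d)[0][:,0]
E
python3 - <<'E'
from h import *
for n in('top','side'):
    c=snap(n,n+'0.png'); print(n,{k:np.round(c[k],3).tolist() for k in c if k!='img'})
s=readout.read_state(); print(s)
E
```

```text
top {'fx': 395.769, 'fy': 395.769, 'cx': 318.186, 'cy': 194.099, 'k1': -0.043, 'origin': [0.448, 0.008, 0.952], 'rotation': [0.037, -0.045, -0.701, 0.711]}
side {'fx': 416.947, 'fy': 416.947, 'cx': 318.093, 'cy': 202.356, 'k1': -0.101, 'origin': [0.074, 0.44, 0.779], 'rotation': [-0.145, 0.326, 0.858, -0.369]}
{'time': 0.1, 'joint_positions': array([ 1.14743432,  0.33280947, -0.06466   ,  1.46084345,  0.02158791,
        1.34990381, -0.08854071]), 'joint_vel': array([ 9.79917864e-05, -1.86212875e-03, -1.71894369e-03, -3.67548806e-03,
       -1.25233073e-03,  9.95943229e-04,  1.21366131e-03]), 'joint_torque': array([ 1.14737330e-03, -6.24542499e+01,  2.42549856e-02, -3.90713847e+01,
       -6.14385610e-02,  3.66039842e-02,  9.79799188e-05]), 'ee_pos': array([ 0.24368219, -0.57519675,  0.24383951]), 'eef_rot': array([ 9.79996812e-01,  1.99012177e-01, -1.54799462e-04, -6.15571944e-04]), 'ft_force': array([ 0.24720449,  0.00424234, -0.21105788]), 'torque': array([ 0.00809263, -0.01561621, -0.00068064]), 'grip_force': 0.0, 'width': 0.08681111212973061}
```

View pics/top0.png

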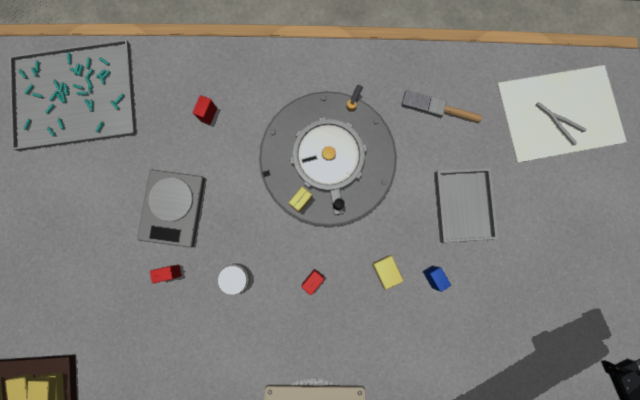

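View pics/side0.png

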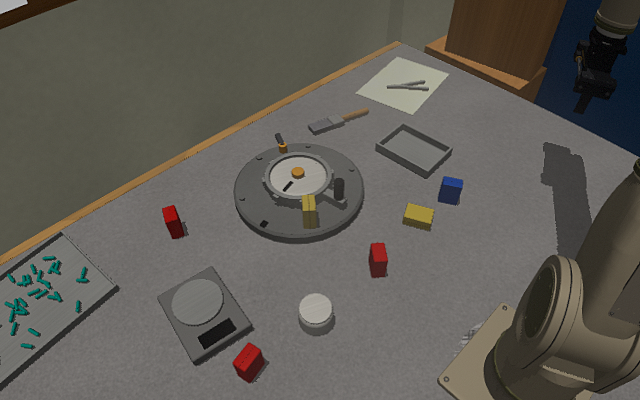

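Top view: the pot is centred near (328,157), the yellow mould near (300,199), the lever grip near (339,204) and the locked mark at (266,174). The empty tray is at (466,206), to the right of the pot. The rotation is a quaternion, so I'll fix the helper and then zoom in.

```bash
sed -i "s/R=np.array(c\['rotation'\]).reshape(3,3)/R=Rotation.from_quat(c['rotation']).as_matrix()/; 1a from scipy.spatial.transform import Rotation" h.py
python3 - <<'E'
from h import *
t=snap('top');s=snap('side')
def seg(c,lo,hi,box):
    x0,y0,x1,y1=box; h=cv2.cvtColor(c['img'],cv2.COLOR_RGB2HSV)[y0:y1,x0:x1]
    m=cv2.inRange(h,lo,hi); n,l,st,ce=cv2.connectedComponentsWithStats(m)
    i=1+st[1:,4].argmax(); return (l==i).astype(np.uint8),ce[i]+[x0,y0],st[i]
# valve top brass
_,cv,a=seg(t,(8,100,90),(25,255,255),(315,140,342,167)); print('valve',cv,a,px2w(t,cv,.076))
_,cv,a=seg(s,(8,100,90),(25,255,255),(285,160,312,182)); print('valve side',cv,a)
w=px2w(t,[[260,158],[396,158],[328,92],[328,226]],.03);print('base edges',w.round(4).tolist())
w=px2w(t,[[266.5,173.5]],.036);print('mark',w)
print('grip top',px2w(t,[[339,203.5]],.111))
tr=px2w(t,[[437,171],[490,170],[494,241],[442,243]],.028);print('tray',tr.round(3).tolist(),tr.mean(0))
a=cv2.resize(t['img'][150:230,255:355],None,fx=5,fy=5,interpolation=cv2.INTER_CUBIC)
b=cv2.resize(s['img'][170:245,240:370],None,fx=4,fy=4,interpolation=cv2.INTER_CUBIC)
a=cv2.resize(t['img'][157:217,258:348],None,fx=5,fy=5,interpolation=cv2.INTER_CUBIC)
o=np.zeros((600,520,3),np.uint8);o[:300,:450]=a;o[300:600]=b
cv2.imwrite('pics/z1.png',o[:,:,::-1])
E
```

```text
valve [328.40151515 152.90151515] [  7   7  13  13 132] [[ 0.64322144 -0.02211862  0.076     ]]
valve side [297.29545455 170.92045455] [ 7  7 12  9 88]
base edges [[0.6386, 0.1382, 0.03], [0.644, -0.1848, 0.03], [0.8042, -0.0211, 0.03], [0.4804, -0.0247, 0.03]]
mark [[0.60061761 0.12091653 0.036     ]]
grip top [[ 0.52572405 -0.04473615  0.111     ]]
tray [[0.615, -0.283, 0.028], [0.619, -0.412, 0.028], [0.45, -0.416, 0.028], [0.444, -0.292, 0.028]] [ 0.53216822 -0.35073646  0.028     ]
```

View pics/z1.png

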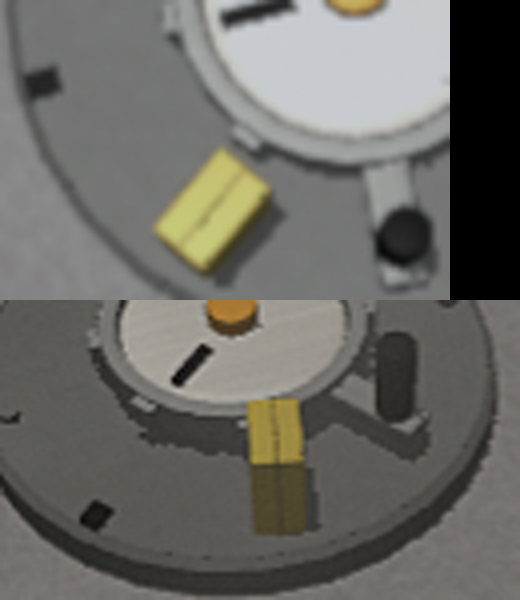

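Upper crop: the mould's top corners are about (223,148), (271,185), (207,273) and (155,228). The long axis runs radially, the grip is at (404,235) and the mark at (42,82). Lower crop: this confirms the mould is standing upright. Next I'll fit its pose and check it against the side view.

Run:
```python
from h import *
t=snap('top');s=snap('side')
cr=np.array([[223,148],[271,185],[207,273],[155,228]])
w=px2w(t,(cr+.5)/5-.5+[258,157],.096);m=w.mean(0);print(w.round(4).tolist(),m)
print([np.linalg.norm(w[i]-w[(i+1)%4]).round(4) for i in range(4)])
d=(w[2]+w[3]-w[0]-w[1])/2;print('long deg',np.degrees(np.arctan2(d[1],d[0])))
# side-view check: predict pixels in side crop
def sc(P): return ((w2px(s,P)-[240,170])*4+[0,300]).round()
def tc(P): return ((w2px(t,P)-[258,157])*5).round()
c=np.array([.6425,-.0225])
print('mould top in side',sc(w).tolist())
print('mould top if 3d; grip top',sc([[.5257,-.0447,.111]]),'valve',w2px(s,[[*c,.076]]),w2px(t,[[*c,.076]]),'mark',sc([[.6006,.1209,.036]]))
for n,p in (('mould',m[:2]),('grip',[.5257,-.0447]),('mark',[.6006,.1209])):
    v=np.array(p)-c;print(n,np.linalg.norm(v),np.degrees(np.arctan2(v[1],v[0])))
q=readout.read_state();R=Rotation.from_quat(q['eef_rot']).as_matrix();print(R.round(3))
g=px2w(t,(np.array([[404,235]])+.5)/5-.5+[258,157],.111);print('grip',g)
# bits of triangulation: brass valve, grip, mark in both views
def tri(pt,ps):
    from scipy.optimize import least_squares
    f=lambda P:np.r_[w2px(t,P)[0]-pt,w2px(s,P)[0]-ps]
    o=least_squares(f,[.6,0,.05]);return o.x.round(4),o.fun.round(1)
u=lambda p:(np.array(p)+.5)/5-.5+[258,157]
v=lambda p:(np.array(p)+.5-[0,300])/4-.5+[240,170]
print('tri valve',tri([328.4,152.9],[297.3,170.9]));print('tri mark',tri(u([42,82]),v([97,514])));print('tri grip',tri(u([404,235]),v([396,340])))
```

```text
[[0.5638, 0.0349, 0.096], [0.5479, 0.0137, 0.096], [0.5091, 0.0408, 0.096], [0.5283, 0.0638, 0.096]] [0.53724445 0.03830859 0.096     ]
[np.float64(0.0265), np.float64(0.0473), np.float64(0.0299), np.float64(0.0457)]
long deg 143.01393233291057
mould top in side [[248.0, 398.0], [295.0, 393.0], [307.0, 457.0], [252.0, 459.0]]
mould top if 3d; grip top [[398. 344.]] valve [[298.29549105 170.85505145]] [[328.56698805 153.2177895 ]] mark [[ 98. 511.]]
mould 0.12155827679989575 149.98396878558674
grip 0.11889104255577879 -169.23824532434665
mark 0.14939601734986108 106.28781786934404
[[ 0.921  0.39  -0.   ]
 [ 0.39  -0.921  0.   ]
 [-0.    -0.    -1.   ]]
grip [[ 0.5254905  -0.04345644  0.111     ]]
tri valve (array([ 0.6439, -0.0216,  0.0753]), array([-0.2, -0.2,  0.4,  0. ]))
tri mark (array([0.6018, 0.1221, 0.0344]), array([ 0.1,  0.1, -0.1, -0. ]))
tri grip (array([ 0.5254, -0.0427,  0.1165]), array([-0.2, -0.2,  0.3,  0. ]))
```

Call:
step_arm([
  [[0,0,-0.15,0.036,-0.032,0,60],[0,0,-0.3,0.073,-0.064,0,60],[0,0,-0.45,0.109,-0.097,0,60],[0,0,-0.6,0.146,-0.129,0,60],[0,0,-0.75,0.182,-0.161,0,60],[0,0,-0.9,0.218,-0.193,0,60],[0,0,-1.05,0.255,-0.226,0,60],[0,0,-1.2,0.291,-0.258,0,60],[0,0,-1.35,0.328,-0.29,0,60],[0,0,-1.5,0.364,-0.322,0,60],[0,0,-1.65,0.4,-0.354,0,60],[0,0,-1.8,0.437,-0.387,0,60],[0,0,-1.95,0.473,-0.419,0,60],[0,0,-2.09,0.51,-0.451,0,60],[0,0,-2.09,0.51,-0.451,0,60],[0,0,-2.09,0.51,-0.451,0,60]],
], squeeze=15)

```text
time: 2.3
ee_pos: [0.5374, 0.0382, 0.2443]
eef_rot: [0.32, 0.947, -0.0, -0.0]
ft_force: [0.3, -0.4, -0.2]
width: 0.0526
grip_force: 0.0
```

Call:
step_arm([
  [[0,0,0,0,0,0.03,60],[0,0,0,0,0,0.06,60],[0,0,0,0,0,0.09,60],[0,0,0,0,0,0.12,60],[0,0,0,0,0,0.145,60],[0,0,0,0,0,0.16,60],[0,0,0,0,0,0.166,60],[0,0,0,0,0,0.166,60],[0,0,0,0,0,0.166,20],[0,0,0,0,0,0.166,20],[0,0,0,0,0,0.166,20],[0,0,0,0,0,0.166,20],[0,0,0,0,0,0.166,20],[0,0,0,0,0,0.166,20]],
], squeeze=15)

```text
time: 4.05
ee_pos: [0.5378, 0.0389, 0.0789]
eef_rot: [0.32, 0.948, 0.0, 0.0]
ft_force: [-0.5, 0.6, 5.3]
width: 0.03
grip_force: 14.9
```

Call:
step_arm([
  [[0,0,0,0,0,-0.02,20],[0,0,0,0,0,-0.05,20],[0,0,0,0,0,-0.09,20],[0,0,0,0,0,-0.12,20],[0,0,0.08,-0.021,-0.028,-0.13,20],[0,0,0.16,-0.042,-0.057,-0.13,20],[0,0,0.24,-0.063,-0.086,-0.13,20],[0,0,0.32,-0.084,-0.114,-0.13,20],[0,0,0.4,-0.105,-0.143,-0.13,20],[0,0,0.48,-0.126,-0.171,-0.13,20],[0,0,0.56,-0.147,-0.2,-0.13,20],[0,0,0.64,-0.168,-0.228,-0.13,20],[0,0,0.72,-0.189,-0.257,-0.13,20],[0,0,0.8,-0.21,-0.285,-0.13,20],[0,0,0.88,-0.232,-0.314,-0.13,20],[0,0,0.88,-0.232,-0.314,-0.13,20],[0,0,0.88,-0.232,-0.314,-0.13,20]],
])

```text
time: 6.18
ee_pos: [0.5319, -0.3517, 0.2082]
eef_rot: [0.693, 0.721, 0.0, -0.0]
ft_force: [-0.5, 0.3, -1.3]
width: 0.0298
grip_force: 14.9
```

Call:
step_arm([
  [[0,0,0,0,0,0.03,20],[0,0,0,0,0,0.06,20],[0,0,0,0,0,0.09,20],[0,0,0,0,0,0.115,20],[0,0,0,0,0,0.135,20],[0,0,0,0,0,0.146,20],[0,0,0,0,0,0.151,20],[0,0,0,0,0,0.152,20],[0,0,0,0,0,0.152,20],[0,0,0,0,0,0.152,60],[0,0,0,0,0,0.152,60],[0,0,0,0,0,0.152,60],[0,0,0,0,0,0.152,60],[0,0,0,0,0,0.12,60],[0,0,0,0,0,0.08,60],[0,0,0,0,0,0.04,60],[0,0,0,0,0,0,60],[0,0,0,0,0,0,60]],
])

```text
time: 8.43
ee_pos: [0.5334, -0.3523, 0.2124]
eef_rot: [0.693, 0.721, 0.001, 0.003]
ft_force: [-0.2, 0.8, -0.5]
width: 0.0521
grip_force: 0.0
```

Run:
```python
from h import *
t=snap('top');s=snap('side')
a=cv2.resize(t['img'][80:260,255:515],None,fx=2,fy=2);b=s['img'][100:280,200:460]
o=np.zeros((540,520,3),np.uint8);o[:360]=a;o[360:540,:260]=b
cv2.imwrite('pics/z2.png',o[:,:,::-1])
```

```text
(no output)
```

View pics/z2.png

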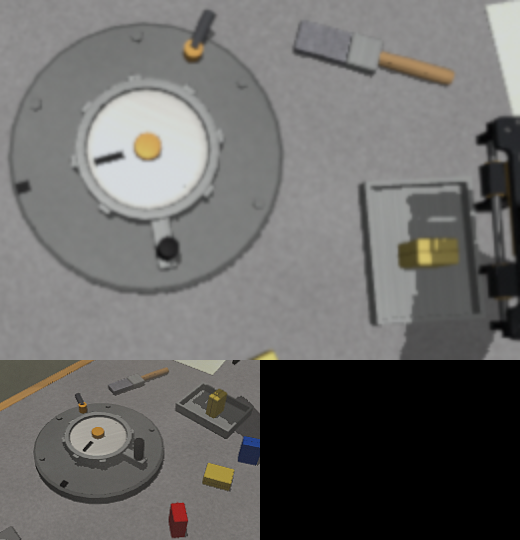

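The yellow mould stands inside the tray, at about (430,252) in the crop. The pot and lever are clear, with the grip at (167,248). Next I move to the lever grip.

Call:
step_arm([
  [[0,0,-0.13,0.024,0,0,60],[0,0,-0.26,0.048,0.001,0,60],[0,0,-0.39,0.071,0.001,0,60],[0,0,-0.52,0.095,0.001,0,60],[0,0,-0.65,0.119,0.002,0,60],[0,0,-0.78,0.143,0.002,0,60],[0,0,-0.91,0.166,0.002,0,60],[0,0,-1.04,0.19,0.003,0,60],[0,0,-1.17,0.214,0.003,0,60],[0,0,-1.3,0.238,0.003,0,60],[0,0,-1.43,0.261,0.004,0,60],[0,0,-1.56,0.285,0.004,0,60],[0,0,-1.71,0.309,0.004,0,60],[0,0,-1.71,0.309,0.004,0,60],[0,0,-1.71,0.309,0.004,0,60]],
])

```text
time: 10.4
ee_pos: [0.5231, -0.0437, 0.2078]
eef_rot: [-0.088, 0.996, -0.0, -0.001]
ft_force: [-0.2, -0.4, -0.4]
width: 0.052
grip_force: 0.0
```

Call:
step_arm([
  [[0,0,0,-0.001,0,0.025,60],[0,0,0,-0.002,0,0.055,60],[0,0,0,-0.002,0,0.085,60],[0,0,0,-0.002,0,0.105,60],[0,0,0,-0.002,0,0.115,60],[0,0,0,-0.002,0,0.115,60],[0,0,0,-0.002,0,0.115,15],[0,0,0,-0.002,0,0.115,15],[0,0,0,-0.002,0,0.115,15],[0,0,0,-0.002,0,0.115,15],[0,0,0,-0.002,0,0.115,15],[0,0,0,-0.002,0,0.115,15]],
], squeeze=15)

```text
time: 11.9
ee_pos: [0.5256, -0.0428, 0.0939]
eef_rot: [-0.089, 0.996, -0.0, 0.0]
ft_force: [-1.5, -2.8, 6.1]
width: 0.0236
grip_force: 15.0
```

Run:
```python
from h import *
s=readout.read_state();p=s['ee_pos'];R=Rotation.from_quat(s['eef_rot']).as_matrix();print(p,R.round(3),s['joint_positions'].round(2))
c=np.array([.643,-.0222]);v=p[:2]-c;r0=np.hypot(*v);a0=np.arctan2(v[1],v[0]);print(r0,np.degrees(a0))
a1=np.radians(106.3);print('turn',a0%(2*np.pi)-a1)
for k in range(1,16):
    g=k*.1;a=a0-g;w=np.r_[c+r0*np.array([np.cos(a),np.sin(a)]),p[2]]-p;print(g,(R.T@w).round(4))
```

```text
[ 0.52559708 -0.04279626  0.09386474] [[-0.984 -0.178  0.   ]
 [-0.178  0.984 -0.001]
 [-0.    -0.001 -1.   ]] [ 0.66  0.36 -0.77  1.86  0.29  1.04  1.52]
0.11919585256920245 -170.04972677092093
turn 1.4599726880402986
0.1 [-0.0007  0.0119 -0.    ]
0.2 [-0.0025  0.0237 -0.    ]
0.30000000000000004 [-0.0055  0.0352 -0.    ]
0.4 [-0.0096  0.0464 -0.    ]
0.5 [-0.0149  0.0571 -0.    ]
0.6000000000000001 [-0.0212  0.0672 -0.    ]
0.7000000000000001 [-0.0284  0.0766 -0.0001]
0.8 [-0.0366  0.0853 -0.0001]
0.9 [-0.0456  0.0931 -0.0001]
1.0 [-0.0553  0.1    -0.0001]
1.1 [-6.570e-02  1.059e-01 -1.000e-04]
1.2000000000000002 [-7.660e-02  1.107e-01 -1.000e-04]
1.3 [-8.790e-02  1.144e-01 -1.000e-04]
1.4000000000000001 [-9.95e-02  1.17e-01 -1.00e-04]
1.5 [-1.114e-01  1.183e-01 -1.000e-04]
```

Call:
step_arm([
  [[0,0,0.1,-0.0007,0.0119,0,15],[0,0,0.2,-0.0025,0.0237,0,15],[0,0,0.3,-0.0055,0.0352,0,15],[0,0,0.4,-0.0096,0.0464,0,15],[0,0,0.5,-0.0149,0.0571,0,15],[0,0,0.6,-0.0212,0.0672,0,15],[0,0,0.7,-0.0284,0.0766,0,15],[0,0,0.8,-0.0366,0.0853,0,15],[0,0,0.9,-0.0456,0.0931,0,15],[0,0,1.0,-0.0553,0.1,0,15],[0,0,1.1,-0.0657,0.1059,0,15],[0,0,1.2,-0.0766,0.1107,0,15],[0,0,1.3,-0.0879,0.1144,0,15],[0,0,1.3,-0.0879,0.1144,0,15],[0,0,1.3,-0.0879,0.1144,0,15]],
], squeeze=25)

```text
time: 13.78
ee_pos: [0.5919, 0.087, 0.0939]
eef_rot: [0.53, 0.848, 0.001, 0.0]
ft_force: [5.2, 3.8, 1.8]
width: 0.0237
grip_force: 25.0
```

Run:
```python
from h import *
s=readout.read_state();p=s['ee_pos'];R=Rotation.from_quat(s['eef_rot']).as_matrix();print(p,R.round(3),s['joint_positions'].round(2),s['ft_force'],s['width'])
c=np.array([.643,-.0222]);v=p[:2]-c;print(np.hypot(*v),np.degrees(np.arctan2(v[1],v[0])))
t=snap('top');q=snap('side')
a=cv2.resize(t['img'][110:230,250:400],None,fx=4,fy=4,interpolation=cv2.INTER_CUBIC)
cv2.imwrite('pics/z3.png',a[:,:,::-1])
```

```text
[0.5919415  0.08699815 0.09393727] [[-0.438  0.899  0.002]
 [ 0.899  0.438  0.001]
 [ 0.001  0.002 -1.   ]] [ 0.23  0.46 -0.56  1.68  0.27  1.08  0.04] [5.20232529 3.82412735 1.82765803] 0.023707720842653702
0.12054545294455628 115.05969274908757
```

View pics/z3.png

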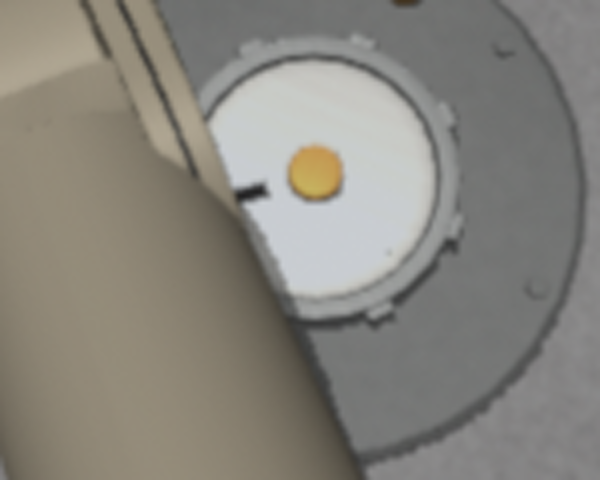

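The gripper and wrist hide the lever in this view; the valve is at (315,172) and the rib at (250,190). I'll finish the turn from the measured angles, then let go, back off and check.

Call:
step_arm([
  [[0,0,0.04,-0.0002,0.005,0,15],[0,0,0.08,-0.0007,0.0095,0,15],[0,0,0.12,-0.0012,0.0144,0,15],[0,0,0.153,-0.0017,0.0183,0,15],[0,0,0.153,-0.0017,0.0183,0,15],[0,0,0.153,-0.0017,0.0183,0,15]],
])

```text
time: 14.62
ee_pos: [0.6089, 0.0937, 0.094]
eef_rot: [0.594, 0.805, 0.001, -0.0]
ft_force: [3.2, 6.7, 3.5]
width: 0.0235
grip_force: 25.0
```

Call:
step_arm([
  [[0,0,0,0,0,0,60],[0,0,0,0,0,0,60],[0,0,0,0,0,0,60],[0,0,0,0,0,-0.02,60],[0,0,0,0,0,-0.05,60],[0,0,0,0,0,-0.09,60],[0,0,0,0,0,-0.12,60],[0,0,0,-0.02,-0.02,-0.12,60],[0,0,0,-0.05,-0.05,-0.12,60],[0,0,0,-0.08,-0.09,-0.12,60],[0,0,0,-0.11,-0.12,-0.12,60],[0,0,0,-0.14,-0.16,-0.12,60],[0,0,0,-0.18,-0.2,-0.12,60],[0,0,0,-0.18,-0.2,-0.12,60]],
])

```text
time: 16.38
ee_pos: [0.4685, -0.1425, 0.215]
eef_rot: [0.597, 0.802, -0.001, 0.001]
ft_force: [0.5, 0.1, 0.7]
width: 0.0522
grip_force: 0.0
```

Run:
```python
from h import *
t=snap('top','top5.png');q=snap('side','side5.png')
a=cv2.resize(t['img'][130:200,255:355],None,fx=5,fy=5,interpolation=cv2.INTER_CUBIC)
b=cv2.resize(q['img'][165:240,230:355],None,fx=4,fy=4,interpolation=cv2.INTER_CUBIC)[:250]
b=cv2.resize(q['img'][170:232,230:355],None,fx=4,fy=4,interpolation=cv2.INTER_CUBIC)
cv2.imwrite('pics/z4.png',np.vstack([a,b])[:,:,::-1])
```

```text
(no output)
```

View pics/z4.png

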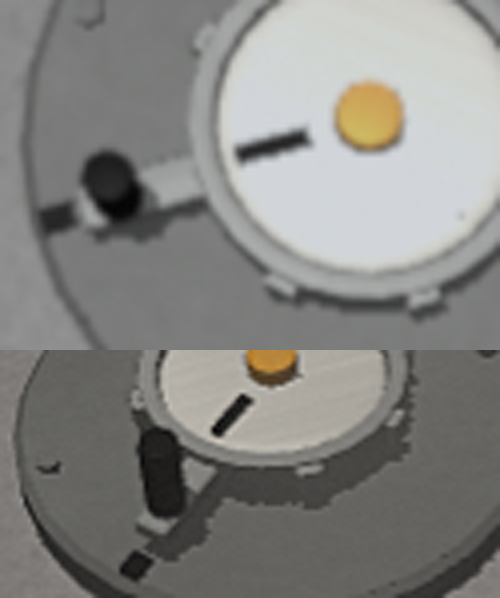

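The lever now lies at the mark. Top crop: grip top at about (107,178), mark at (57,217), rib from (238,154) to (308,135). Next I compare the angles numerically.

Run:
```python
from h import *
t=snap('top');s=snap('side')
u=lambda p:(np.array(p,float)+.5)/5-.5+[255,130]
ang=lambda v:np.degrees(np.arctan2(v[1],v[0]))
val=px2w(t,u([[369,115]]),.076)[0];print('valve',val)
g=px2w(t,u([[107,178]]),.111)[0];rb=px2w(t,u([[240,154],[306,135]]),.064)
mk=np.array([.601,.1212])
for c in (val[:2],np.array([.643,-.0222])):
  print('grip',g,np.hypot(*(g[:2]-c)),ang(g[:2]-c),'rib',ang(rb[0,:2]-rb[1,:2]),'rib outer',ang(rb[0,:2]-c),'mark',ang(mk-c))
# overlay model in both views
c=np.array([.643,-.0222])
def draw(phi,col,A,B):
    a=np.radians(phi);e=np.array([np.cos(a),np.sin(a)]);n=np.array([-e[1],e[0]])
    P=lambda r,y,z:[*(c+r*e+y*n),z]
    sets=[[P(.09,.011,.057),P(.139,.011,.057),P(.139,-.011,.057),P(.09,-.011,.057)],
      [P(.12+.012*np.cos(k),.012*np.sin(k),.111) for k in np.linspace(0,6.28,24)]]
    for S in sets:
        for (C,o,f,I) in ((t,[255,130],5,A),(s,[230,170],4,B)):
            q=((w2px(C,S)-o+.5)*f-.5).round().astype(int); cv2.polylines(I,[q.reshape(-1,1,2)],False,col,1)
    M=[P(.159,.006,.036),P(.159,-.006,.036),P(.143,-.006,.036),P(.143,.006,.036)]
    for (C,o,f,I) in ((t,[255,130],5,A),(s,[230,170],4,B)):
        cv2.polylines(I,[((w2px(C,M)-o+.5)*f-.5).round().astype(int).reshape(-1,1,2)],True,(0,255,255),1)
A=cv2.resize(t['img'][130:200,255:355],None,fx=5,fy=5,interpolation=cv2.INTER_CUBIC)
B=cv2.resize(s['img'][170:232,230:355],None,fx=4,fy=4,interpolation=cv2.INTER_CUBIC)
draw(106.3,(255,0,0),A,B)
cv2.imwrite('pics/z5.png',np.vstack([A,B])[:,:,::-1])
```

```text
valve [ 0.64391532 -0.02210764  0.076     ]
grip [0.6065286  0.09177479 0.111     ] 0.11986231991768254 108.17460679763884 rib 107.27553014524626 rib outer 105.75834746485249 mark 106.67100693494972
grip [0.6065286  0.09177479 0.111     ] 0.11966794300735457 107.74442769172221 rib 107.27553014524626 rib outer 104.89812898390102 mark 106.32462332180305
```

View pics/z5.png

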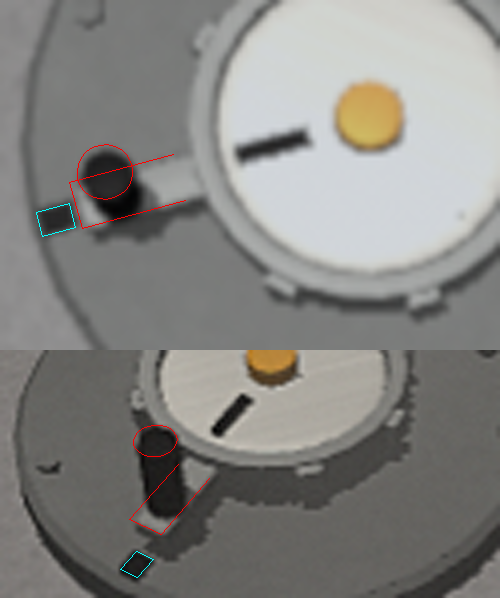

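Run:
```python
from h import *
c=np.array([.643,-.0222])
def P(phi,r,y,z):
    a=np.radians(phi);e=np.array([np.cos(a),np.sin(a)]);return [*(c+r*e+y*np.array([-e[1],e[0]])),z]
def sil(C,S,f=8):
    h=cv2.convexHull(((w2px(C,S)+.5)*f*1.0).round().astype(np.int32)); m=np.zeros((400*f,640*f),np.uint8);cv2.fillPoly(m,[h],255)
    return cv2.resize(m,(640,400),interpolation=cv2.INTER_AREA)/255.
def fit(n,f,shape,box,thr,phis):
    C=cams.camera(n);I=cv2.cvtColor(cv2.imread('pics/'+f),cv2.COLOR_BGR2GRAY).astype(float)
    x0,y0,x1,y1=box; D=np.clip((thr[1]-I)/(thr[1]-thr[0]),0,1)[y0:y1,x0:x1]
    e=[((sil(C,shape(p))[y0:y1,x0:x1]-D)**2).sum() for p in phis];i=int(np.argmin(e));print(n,f,'best',phis[i],'err',np.round(e[i],1),'edge',np.round([e[0],e[-1]],1))
k=np.linspace(0,6.28,24)
grip=lambda p:[P(p,.12+.012*np.cos(q),.012*np.sin(q),z) for q in k for z in(.057,.111)]
mark=lambda p:[P(p,r,y,z) for r in(.143,.159) for y in(-.006,.006) for z in(.03,.036)]
ph=np.arange(101,112,.3)
fit('top','top0.png',mark,(261,168,273,180),(30,85),ph);fit('side','side0.png',mark,(257,217,270,230),(30,75),ph)
fit('top','top5.png',grip,(268,157,286,176),(35,100),ph);fit('side','side5.png',grip,(262,186,279,216),(35,65),ph)
pg=np.arange(184,196,.3);fit('top','top0.png',grip,(329,195,348,213),(35,100),pg);fit('side','side0.png',grip,(332,175,345,202),(35,65),pg)
```

```text
top top0.png best 105.79999999999995 err 6.1 edge [38.7 34.6]
side side0.png best 105.79999999999995 err 2.3 edge [59.1 58.2]
top top5.png best 107.89999999999993 err 20.0 edge [109.2  52. ]
side side5.png best 107.29999999999994 err 24.7 edge [165.1 144.7]
top top0.png best 190.90000000000026 err 10.9 edge [121.1  81. ]
side side0.png best 189.70000000000022 err 52.8 edge [94.1 89.7]
```

The silhouette fits put the mark at about 106° and the lever at about 107.5°, so it is roughly 1.5° short. I'll regrasp at the same pose and move it 3.3 mm further.

Call:
step_arm([
  [[0,0,0,0.03,0.03,0,60],[0,0,0,0.07,0.08,0,60],[0,0,0,0.11,0.12,0,60],[0,0,0,0.15,0.17,0,60],[0,0,0,0.18,0.2,0,60],[0,0,0,0.18,0.2,0,60],[0,0,0,0.18,0.2,0.03,60],[0,0,0,0.18,0.2,0.06,60],[0,0,0,0.18,0.2,0.09,60],[0,0,0,0.18,0.2,0.11,60],[0,0,0,0.18,0.2,0.12,60],[0,0,0,0.18,0.2,0.12,60],[0,0,0,0.18,0.2,0.12,15],[0,0,0,0.18,0.2,0.12,15],[0,0,0,0.18,0.2,0.12,15],[0,0,0,0.18,0.2,0.12,15],[0,0,0,0.18,0.2,0.12,15]],
], squeeze=25)

```text
time: 19.0
ee_pos: [0.6089, 0.0924, 0.0939]
eef_rot: [0.595, 0.804, 0.0, 0.0]
ft_force: [-0.6, 0.4, 2.0]
width: 0.0234
grip_force: 25.0
```

Call:
step_arm([
  [[0,0,0.014,0,0.0017,0,15],[0,0,0.028,0,0.0033,0,15],[0,0,0.028,0,0.0033,0,15],[0,0,0.028,0,0.0033,0,15]],
])

```text
time: 19.5
ee_pos: [0.6123, 0.0934, 0.0938]
eef_rot: [0.606, 0.796, 0.0, 0.0]
ft_force: [0.3, -1.0, 4.9]
width: 0.0235
grip_force: 25.0
```

Call:
step_arm([
  [[0,0,0,0,0,0,60],[0,0,0,0,0,0,60],[0,0,0,0,0,0,60],[0,0,0,0,0,-0.02,60],[0,0,0,0,0,-0.05,60],[0,0,0,0,0,-0.09,60],[0,0,0,0,0,-0.12,60],[0,0,0,-0.02,-0.02,-0.12,60],[0,0,0,-0.05,-0.05,-0.12,60],[0,0,0,-0.08,-0.09,-0.12,60],[0,0,0,-0.11,-0.12,-0.12,60],[0,0,0,-0.14,-0.16,-0.12,60],[0,0,0,-0.18,-0.2,-0.12,60],[0,0,0,-0.18,-0.2,-0.12,60]],
])

```text
time: 21.25
ee_pos: [0.4652, -0.1374, 0.215]
eef_rot: [0.608, 0.794, -0.001, 0.001]
ft_force: [1.1, 0.7, -0.8]
width: 0.0524
grip_force: 0.0
```

Run:
```python
from h import *
c=np.array([.643,-.0222])
t=snap('top','top6.png');s=snap('side','side6.png')
def draw(phi,col,A,B):
    a=np.radians(phi);e=np.array([np.cos(a),np.sin(a)]);n=np.array([-e[1],e[0]])
    P=lambda r,y,z:[*(c+r*e+y*n),z]
    for S in ([P(.09,.011,.057),P(.139,.011,.057),P(.139,-.011,.057),P(.09,-.011,.057)],[P(.12+.012*np.cos(k),.012*np.sin(k),.111) for k in np.linspace(0,6.28,24)]):
        for (C,o,f,I) in ((t,[255,130],5,A),(s,[230,170],4,B)):
            q=((w2px(C,S)-o+.5)*f-.5).round().astype(int); cv2.polylines(I,[q.reshape(-1,1,2)],False,col,1)
A=cv2.resize(t['img'][130:200,255:355],None,fx=5,fy=5,interpolation=cv2.INTER_CUBIC)
B=cv2.resize(s['img'][170:232,230:355],None,fx=4,fy=4,interpolation=cv2.INTER_CUBIC)
draw(106.1,(255,0,0),A,B)
cv2.imwrite('pics/z6.png',np.vstack([A,B])[:,:,::-1])
def sil(C,S,f=8):
    h=cv2.convexHull(((w2px(C,S)+.5)*f).round().astype(np.int32)); m=np.zeros((400*f,640*f),np.uint8);cv2.fillPoly(m,[h],255)
    return cv2.resize(m,(640,400),interpolation=cv2.INTER_AREA)/255.
for n,C,box,thr in (('top',t,(268,153,286,176),(35,100)),('side',s,(260,186,279,216),(35,65))):
    x0,y0,x1,y1=box;I=cv2.cvtColor(C['img'],cv2.COLOR_RGB2GRAY).astype(float);D=np.clip((thr[1]-I)/(thr[1]-thr[0]),0,1)[y0:y1,x0:x1]
    ph=np.arange(101,112,.3);er=[]
    for p in ph:
        a=np.radians(p);g=c+.12*np.array([np.cos(a),np.sin(a)])
        er.append(((sil(C,[[g[0]+.012*np.cos(q),g[1]+.012*np.sin(q),z] for q in np.linspace(0,6.28,24) for z in(.057,.111)])[y0:y1,x0:x1]-D)**2).sum())
    print(n,ph[np.argmin(er)],min(er))
```

```text
top 106.39999999999995 23.58814511487389
side 105.49999999999996 23.51000768935025
```

View pics/z6.png

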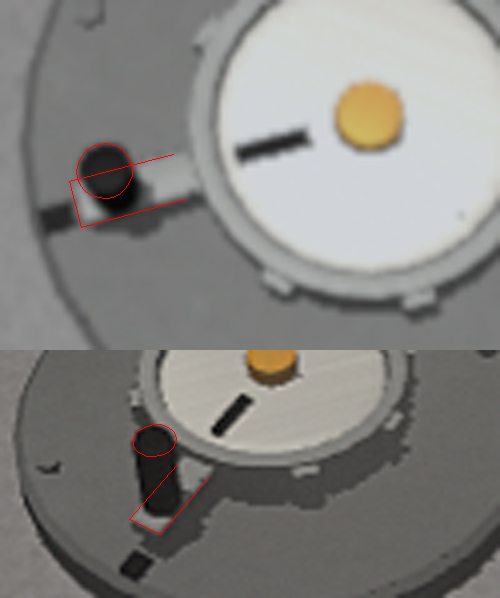

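The grip top and lever match the model drawn at 106.1°, in line with the mark (105.8–106.3°). The arm is clear of everything, so I'm handing the job in.

```bash
python3 -c "
from bench import r
print(r.close_job())"
```

```text
the job is handed in; nothing more can be done
None
```

The yellow mould stands in the steel tray, and the collar was then turned clockwise until its lever lined up with the locked mark, to within about half a degree by the cameras; the job was handed in at about 21 s with the arm clear, but no verdict was returned.

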